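# Put the battery pack on charge

### The job

One of the two drill batteries lies rails-up, as it came off the drill. Turn it over and put it on charge: rails down, slide it under the lips of the charger's sloping cradle until it is fully home, and let go; do not ram it into the charger. Leave the other battery, the drill and the marker where they are.

Things in the scene. Friction and masses are not known exactly. Their poses are not given: they have to be found in the camera images.
- pack: The battery that lies rails-up: a dark slide-on pack, 0.25 to 0.5 kg, its case a block 90 x 62 x 40 mm (x, y, z). Origin: centre of the flat base. z points from base to rail side (up at the start, must end down), x to the end that enters the charger first. It stands safely on either flat end. Grip it by the case sides, across the 62 mm.
- pack_nose (a point): Front middle of the pack's rail block, at x 41, z 54 mm from the pack's origin. The block stands on the case's rail face (z 40) on the centre line, x -34 to 41: a neck 34 mm wide, 9 mm high, then a flange 48 mm wide, 5 mm thick with rounded front corners; its outer face (z 54) shows three copper terminal slots near the front.
- charger: The fixed charger, a dark wedge 130 x 130 mm in plan, 30 mm high at the front (-x), 99 mm at the back. Its flat top is the deck, sloping down to the front at 28 degrees. Origin: centre of the underside on the bench.
- cradle: Slide cradle on the deck. Origin: on the deck, mid-face of the stop at the lower end, where pack_nose must come. x points up the slope, y across, z along the deck's normal. The pack is set rails down on the bare deck above the rails, its x down the slope, and slid down under the lips to the stop. No latch: the slope and the stop keep it. Deck: x -22 to 125, y -65 to 65 mm.
- rail_entry (a point): Middle of the rails' upper, open end, on the deck 59 mm up the slope from the stop. Two rails run from here to the stop, flared over the first 11 mm. The channel between is 52 mm wide, under lips 39 mm apart; it is 7 mm high below them. Lip tops are 10.5 mm above the deck (12.5 at the flare), rail outsides at y +/-30 mm (31 at the flare).
- spare_pack: The other battery, same make and size, lying rails down on the bench, 54 mm tall: a bystander. Origin at the centre of its underside.
- drill: A bare cordless drill lying on its side, about 180 x 170 x 62 mm: a bystander. Origin on the bench below the motor housing, x towards the chuck, the handle to -y.
- marker: A whiteboard marker, 134 mm long, 19 mm thick, lying on the bench along its x: a bystander. Origin below its middle.

How it is judged:
By the outcome, as a careful person would: the job done as asked, in the order asked, and still so for the second after the job is handed in, with the robot touching nothing.
It also fails if it takes over 58 s, if anything falls off the work surface, if the arm or the gripper's body presses on something with over 40 N, if the wrist force passes 120 N, or if a joint passes its speed limit or range.

### The arm

A 7-joint arm with a two-finger parallel gripper is mounted at the origin on the work surface. World frame = base frame: x ahead of the robot, y to its left, z up, the work surface at z = 0. Lengths are in m, angles in rad, forces in N, time in s.
With the tool pointing down it reaches from about 0.425 to 0.925 m from the base axis. Payload 6.8 kg.
Tool frame: the origin (TCP) lies at the very end of the fingers, on their centre line; the grasp point (between the pads) lies 19 mm behind it; z points along the fingers, y is the line along which they close (so a half turn about z gives the same grasp; the last joint's range is limited). The gripper opens to 85 mm and grips with 20 to 120 N. Pads are 22 mm wide; open, the fingers measure 114 mm over their backs; the gripper's body (76 mm by 85 mm) begins 54 mm behind the grasp point. The pads swing forward as they close: fully open they stand 13 mm farther back than shut.
Start: joints at [-1.301, 0.477, 0.022, 1.555, -0.011, 1.109, -0.083], TCP at [0.249, 0.627, 0.231] pointing down, gripper open.
Joint ranges: [-2.96, 2.96], [-0.34, 2.1], [-1.41, 1.46], [0.24, 2.44], [-1.37, 4.51], [0.17, 1.92], [-2.96, 2.96]. Speed limits (rad/s): [2.39, 2.39, 3.14, 3.14, 3.14, 3.14, 3.14].

### API

Orientations are given as a unit quaternion [w, x, y, z].
In Python, from station import get_obs, read_camera, hand_in gives the robot as it stands.
- The arm moves only by the tool arm_command, never from a script. Its argument "commands" is one flat list of numbers, 7 for each row, row after row: the shift along the tool's x, y, z in m, then the turn, a rotation vector about the tool's x, y, z in degrees, then the opening, from 0 (shut) to 1 (fully open). In form: [tx, ty, tz, rx, ry, rz, fingers, tx, ty, tz, rx, ry, rz, fingers, ...]. A call has 1 to 8 rows; each row is the pose to reach, as a shift and turn from the pose commanded when the call began, along the tool's axes at that moment; what a row does not reach only later rows make up. A row lasts 1/10 s, in which the tool goes at most 50 mm and 8.59 degrees, less where a joint would pass 70% of its speed; a pose out of reach is approached as far as the arm can. A call with a gripper value outside its range is refused whole. The fingers move at their own pace and stop on an object; "force" is the grip in N (left out, the last holds). Time passes only in rows, so rows that repeat a pose let the fingers close. It gives the time, the measured TCP pose, the force, the opening and the grip force at its end, in the units of the state.
- get_obs(): the state, without advancing time (a new reading comes with each control period).
- read_camera(name): name is "side" or "top" or "wrist"; returns a dict with "img" (420x560x3 uint8, red, green, blue), "camera_matrix" (3x3 intrinsics, pixels), "pose" (4x4, takes a point from camera to world coordinates). Camera axes: x right, y down, z forward; pixel columns grow to the right and rows downward; lengths in m; the calibration is good to about 2 mm. A picture is of the moment at which its call begins. There is no depth.
- hand_in(): hands the job in; it is judged then, once.
The state is a dict: "t": time; "q": joint angles; "joint_vel": joint speeds; "joint_torque": joint torques, N m; "eef_pos": TCP position; "tool_rot": TCP orientation; "contact_force": force on the tool from outside, world axes, zero at the start; "torque": the same for the moment, N m; "gripper_width": opening from 0.0 (shut) to 1.0 (fully open); "grasp_force": force on a finger pad.
Only numpy, scipy, OpenCV 4.12 (cv2) and the standard library are available. Lean on these libraries where they do the work, as an engineer would, in place of code of your own. Each camera call takes 0.05 s, during which the arm holds its last target. There are 200 camera calls.

## Working session

There is one attempt and no reset: what is moved stays moved. The work goes in short steps, Python scripts to look and compute and a tool call to move; the robot and the scene stay as the last step left them, time stands still between calls to the robot, and variables do not carry over. Pictures are saved under pics/ and viewed, at most 10 in all, crops included, and the job is handed in when it is done.

Besides the shell and the picture viewer there is one more tool, called after "Request:" by a JSON object that holds its "op" and its "data", one argument or row to a line. arm_command: Moves the arm, as the interface text tells. Its arguments: {"type":"object","properties":{"commands":{"type":"array","items":{"type":"number"}},"force":{"type":"number"}},"required":["commands"]}

```bash
mkdir -p pics; ls; cat > h.py <<'E'
import numpy as np, cv2
from station import get_obs, read_camera, hand_in
from scipy.spatial.transform import Rotation as R
def cam(n,f=None):
    c=read_camera(n)
    if f: cv2.imwrite('pics/'+f,c['img'][:,:,::-1])
    return c
def ray(c,u,v):
    d=c['pose'][:3,:3]@np.linalg.solve(c['camera_matrix'],[u,v,1.]); return c['pose'][:3,3],d
def plane(c,u,v,z):
    o,d=ray(c,u,v); return o+d*(z-o[2])/d[2]
def tri(c1,p1,c2,p2):
    o1,d1=ray(c1,*p1);o2,d2=ray(c2,*p2)
    s=np.linalg.lstsq(np.c_[d1,-d2],o2-o1,rcond=None)[0]
    a,b=o1+d1*s[0],o2+d2*s[1]; return (a+b)/2,np.linalg.norm(a-b)
def proj(c,P):
    P=np.atleast_2d(P);X=(P-c['pose'][:3,3])@c['pose'][:3,:3]@c['camera_matrix'].T
    return X[:,:2]/X[:,2:]
def tool(o=None):
    o=o or get_obs(); q=o['tool_rot']; return np.array(o['eef_pos']),R.from_quat([q[1],q[2],q[3],q[0]])
E
python3 - <<'E'
from h import *
import pickle
C={n:cam(n,n+'0.png') for n in('top','side','wrist')}
pickle.dump(C,open('c0.pkl','wb'))
for n in C: print(n,C[n]['pose'].round(3).tolist(),C[n]['camera_matrix'].round(1).tolist())
o=get_obs();print(o)
cv2.imwrite('pics/all.png',cv2.resize(np.vstack([C['side']['img'],C['wrist']['img']])[:,:,::-1],(400,600)))
E
```

```text
pics
top [[0.065, -0.977, 0.205, 0.431], [-0.998, -0.064, 0.013, -0.0], [0.001, -0.205, -0.979, 0.87], [0.0, 0.0, 0.0, 1.0]] [[450.0, 0.0, 278.6], [0.0, 450.0, 214.3], [0.0, 0.0, 1.0]]
side [[-0.933, -0.219, 0.286, 0.382], [-0.36, 0.526, -0.771, 0.635], [0.018, -0.822, -0.569, 0.548], [0.0, 0.0, 0.0, 1.0]] [[402.1, 0.0, 280.3], [0.0, 402.1, 211.9], [0.0, 0.0, 1.0]]
wrist [[0.368, 0.885, 0.286, 0.177], [0.93, -0.349, -0.115, 0.657], [-0.002, 0.308, -0.951, 0.373], [0.0, 0.0, 0.0, 1.0]] [[323.8, 0.0, 274.7], [0.0, 323.8, 204.4], [0.0, 0.0, 1.0]]
{'t': 0.15, 'q': array([-1.3010988 ,  0.47763456,  0.02231996,  1.55615993, -0.01148016,
        1.10931519, -0.08309907]), 'joint_vel': array([ 0.00089396, -0.00404595,  0.00060184, -0.00489084,  0.00101315,
        0.00126578,  0.00014908]), 'joint_torque': array([ 2.08723206e-03, -5.96924436e+01,  1.60970874e+00, -2.81488895e+01,
        1.26174866e-02,  6.54943666e-03, -1.75599524e-05]), 'eef_pos': array([0.24882387, 0.62699917, 0.23055944]), 'tool_rot': array([-7.96626976e-05,  1.87751804e-01,  9.82216258e-01, -6.89977998e-04]), 'contact_force': array([-0.91996058,  0.0978923 ,  0.94424219]), 'torque': array([-0.04312542, -0.06062699,  0.06589734]), 'grasp_force': 0.0, 'gripper_width': 1.0020847792458942}
```

View pics/top0.png

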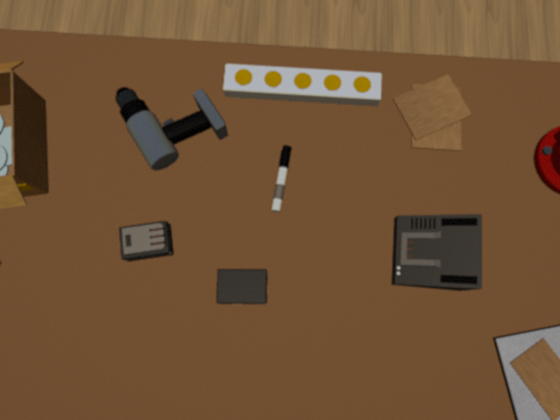

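View pics/side0.png

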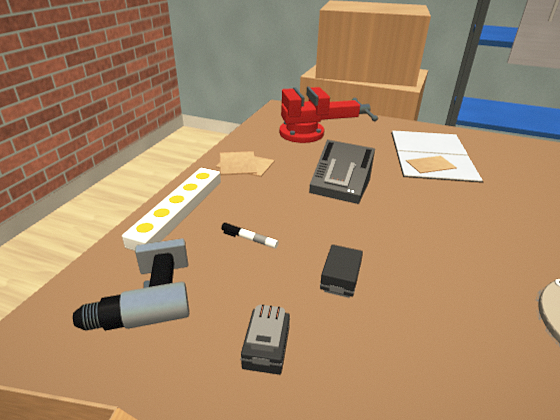

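```bash
python3 - <<'E'
from h import *
import pickle
C=pickle.load(open('c0.pkl','rb'))
def cr(n,x,y,w,h,s): return cv2.resize(C[n]['img'][y:y+h,x:x+w,::-1],None,fx=s,fy=s,interpolation=cv2.INTER_CUBIC)
a=np.hstack([cr('top',385,205,105,90,4),cr('side',302,130,80,75,4.8)])   # 420+384 -> 
b=np.hstack([cr('top',110,210,70,60,4),cr('side',232,295,70,86,4)[:240]])
b=np.pad(b,((0,0),(0,a.shape[1]-b.shape[1]),(0,0)))
im=np.vstack([a,b])[:600,:800]; im=np.clip(im.astype(float)*1.8,0,255).astype(np.uint8)
cv2.imwrite('pics/crop1.png',im)
E
```

```text
(no output)
```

View pics/crop1.png

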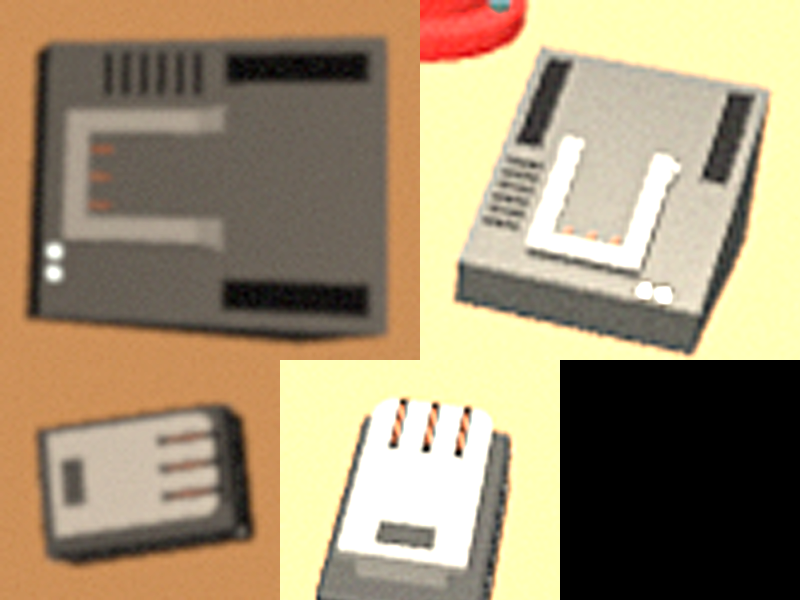

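```bash
cat > meas.py <<'E'
from h import *
import pickle
C=pickle.load(open('c0.pkl','rb'))
def quad(n,roi,lo,hi=256,eps=.03):
    x,y,w,h=roi; s=4
    g=cv2.resize(C[n]['img'][y:y+h,x:x+w],None,fx=s,fy=s,interpolation=cv2.INTER_CUBIC)
    if roi[2]<0: return
    sat=cv2.cvtColor(g,cv2.COLOR_RGB2HSV)[:,:,1]; v=g.max(2)
    m=((v>=lo)&(v<hi)&(sat<110)).astype(np.uint8)
    c=max(cv2.findContours(m,0,2)[0],key=cv2.contourArea)
    hull=cv2.convexHull(c); p=cv2.approxPolyDP(hull,eps*cv2.arcLength(hull,True),True)[:,0].astype(float)
    mr=cv2.boxPoints(cv2.minAreaRect(hull))
    f=lambda q:(np.array(q)+.5)/s-.5+[x,y]
    return f(p),f(mr),cv2.contourArea(c)/s/s
for nm,n,roi,lo in [('U','top',(385,205,105,90),58),('U','side',(302,130,80,75),110),('flange','top',(110,210,70,60),75),('flange','side',(232,295,70,86),115),('chg','top',(385,205,105,90),0),('chg','side',(300,130,85,80),0),('case','top',(110,210,70,60),0)]:
    try:
        a,b,ar=quad(n,roi,lo); print(nm,n,a.round(1).tolist(),b.round(1).tolist(),ar)
    except Exception as e: print(nm,n,e)
for n,pts in {'top':[(404,248),(402,260),(430,250),(130,240),(160,228)],'side':[(340,165),(330,178),(266,330)]}.items():
    print(n,[C[n]['img'][y,x].tolist() for x,y in pts])
E
python3 meas.py
```

```text
U top [[480.9, 214.4], [480.6, 288.1], [396.1, 275.9], [397.1, 215.6]] [[395.1, 213.6], [481.4, 213.6], [481.4, 288.4], [395.1, 288.4]] 4448.5
U side [[326.6, 138.9], [374.6, 147.9], [359.6, 194.1], [308.6, 192.4]] [[306.0, 191.7], [326.4, 131.3], [375.4, 147.8], [355.0, 208.2]] 1990.34375
flange top [[162.1, 224.4], [162.6, 247.9], [123.4, 253.4], [120.9, 226.9]] [[119.4, 226.8], [162.0, 220.8], [165.8, 248.2], [123.3, 254.2]] 1081.21875
flange side [[284.4, 308.6], [277.4, 346.6], [246.1, 341.6], [255.9, 305.4]] [[245.5, 342.1], [253.6, 301.1], [285.8, 307.4], [277.7, 348.5]] 1151.5
chg top [[480.9, 214.4], [480.6, 288.1], [392.4, 282.9], [397.1, 215.6]] [[392.1, 213.6], [481.4, 213.6], [481.4, 288.9], [392.1, 288.9]] 6315.5625
chg side [[326.6, 138.9], [374.9, 148.4], [357.9, 203.6], [308.4, 191.9]] [[306.8, 192.6], [319.6, 135.2], [376.5, 147.9], [363.8, 205.3]] 3040.84375
case top [[166.9, 221.1], [171.1, 253.9], [122.1, 259.4], [120.1, 227.1]] [[116.9, 227.1], [168.4, 219.9], [173.2, 253.8], [121.6, 260.9]] 1679.5
top [[98, 90, 81], [97, 90, 81], [58, 53, 46], [69, 65, 58], [83, 67, 57]]
side [[118, 114, 101], [130, 125, 114], [178, 171, 155]]
```

```bash
cat >> meas.py <<'E'
print('----')
tU=quad('top',(395,225,52,48),76); sU=quad('side',(312,150,50,38),142)
print('U',tU[0].round(1).tolist(),tU[1].round(1).tolist(),tU[2]);print(sU[0].round(1).tolist(),sU[2])
T,S=C['top'],C['side']
def sides(p,c,z): return [plane(c,*q,z).round(4).tolist() for q in p]
ft=quad('top',(110,210,70,60),75); fs=quad('side',(232,295,70,86),115)
P=np.array(sides(ft[1],T,.054));print('flange top',P.tolist(),'c',P.mean(0).round(4),np.linalg.norm(np.diff(P,axis=0),axis=1).round(4))
P=np.array(sides(fs[0],S,.054));print('flange side',P.tolist(),np.linalg.norm(np.diff(P,axis=0),axis=1).round(4))
# deck corners: top order NE,SE(back), front ; 
dt=[(397.1,215.6),(396.1,280.5)]
print('back z.099',sides([(480.9,214.4),(480.6,288.1)],T,.099), sides([(326.6,138.9),(374.9,148.4)],S,.099))
E
python3 meas.py | sed -n '/----/,$p'; python3 - <<'E'
import cv2,numpy as np,pickle
C=pickle.load(open('c0.pkl','rb'))
im=C['top']['img'].max(2)
for r in (236,250,262): print(r,im[r,388:448].tolist())
for c in (410,420,430): print(c,im[224:296,c].tolist())
E
```

```text
----
U [[440.1, 231.6], [439.4, 266.4], [400.6, 263.6], [402.4, 232.1]] [[400.1, 265.8], [400.6, 231.0], [440.4, 231.6], [439.9, 266.4]] 557.78125
[[331.9, 158.1], [355.6, 164.1], [347.1, 185.1], [323.6, 180.1]] 265.21875
flange top [[0.5596, 0.3015, 0.054], [0.5759, 0.2247, 0.054], [0.5257, 0.2116, 0.054], [0.5097, 0.2875, 0.054]] c [0.5427 0.2563 0.054 ] [0.0785 0.0519 0.0776]
flange side [[0.5259, 0.2179, 0.054], [0.51, 0.2891, 0.054], [0.5558, 0.2981, 0.054], [0.571, 0.2287, 0.054]] [0.073  0.0467 0.071 ]
back z.099 [[0.6157, -0.3435, 0.099], [0.4877, -0.3395, 0.099]] [[0.6162, -0.3399, 0.099], [0.4859, -0.3331, 0.099]]
236 [114, 114, 114, 115, 106, 74, 36, 22, 37, 50, 55, 56, 57, 73, 88, 96, 95, 94, 96, 95, 94, 95, 98, 94, 95, 95, 94, 94, 92, 96, 96, 94, 96, 94, 93, 96, 95, 95, 95, 96, 96, 97, 97, 96, 96, 95, 90, 86, 85, 84, 85, 85, 76, 66, 62, 60, 58, 57, 60, 57]
250 [113, 116, 115, 110, 90, 56, 23, 26, 47, 55, 56, 54, 64, 83, 95, 95, 96, 95, 86, 73, 67, 67, 68, 65, 62, 59, 58, 57, 53, 57, 56, 58, 54, 56, 57, 59, 59, 55, 57, 57, 56, 58, 58, 57, 57, 56, 56, 60, 58, 58, 60, 58, 5
[... 482 characters left out ...]
5, 56, 58, 53, 55, 58, 55, 56, 57, 59, 54, 50, 48, 76, 105, 114, 116, 114, 113, 114, 114, 112, 114]
420 [34, 32, 33, 34, 42, 53, 58, 64, 78, 90, 95, 96, 96, 85, 64, 57, 57, 59, 59, 54, 56, 56, 57, 58, 57, 57, 54, 57, 55, 58, 57, 57, 57, 56, 62, 78, 92, 97, 97, 94, 86, 68, 54, 54, 58, 58, 57, 56, 59, 56, 56, 57, 57, 59, 59, 59, 56, 59, 59, 59, 52, 40, 45, 79, 105, 115, 115, 113, 113, 114, 114, 114]
430 [33, 31, 34, 35, 44, 55, 57, 63, 79, 93, 98, 98, 97, 90, 71, 61, 57, 59, 57, 58, 60, 56, 58, 55, 59, 57, 58, 56, 56, 57, 58, 57, 60, 55, 60, 74, 92, 95, 97, 97, 95, 82, 61, 55, 55, 58, 59, 59, 57, 58, 59, 57, 60, 57, 58, 58, 58, 58, 59, 58, 59, 48, 34, 47, 83, 108, 115, 114, 114, 113, 114, 113]
```

```bash
cat >> h.py <<'E'
def frame(r,ang):   # r: tool y (horizontal), ang deg of tool z in plane (e, up), e = up x r
    r=np.array([r[0],r[1],0.]);r/=np.linalg.norm(r);e=np.cross([0,0,1.],r);a=np.radians(ang)
    z=np.cos(a)*e+np.sin(a)*np.array([0,0,1.]);return R.from_matrix(np.c_[np.cross(r,z),r,z]),e
def cmd(P,Rt,cur=None):
    p,Rc=cur or tool(); print('shift',Rc.inv().apply(P-p).round(4).tolist(),'turn',(Rc.inv()*Rt).as_rotvec(degrees=True).round(2).tolist())
E
python3 - <<'E'
from h import *
xp=np.array([.21,-.978,0]);O=np.array([.541,.261,0])
Rt,e=frame((.978,.21),225); print(e)
G=O+[0,0,.028]; z=Rt.as_matrix()[:,2]; T=G+.026*z
print(T,T-.12*z); cmd(T-.12*z,Rt); cmd(T,Rt,(T-.12*z,Rt))
E
```

```text
[-0.20993871  0.97771455  0.        ]
[0.54485968 0.24302494 0.00961522] [0.52704579 0.32598677 0.09446804]
shift [-0.3696, -0.177, 0.1364] turn [21.98, -41.21, 53.25]
shift [0.0, 0.0, 0.12] turn [0.0, 0.0, 0.0]
```

Request:
{"op": "arm_command", "data": {
  "commands": [-0.3696,-0.177,0.1,21.98,-41.21,53.25,1,-0.3696,-0.177,0.1,21.98,-41.21,53.25,1,-0.3696,-0.177,0.1,21.98,-41.21,53.25,1,-0.3696,-0.177,0.1,21.98,-41.21,53.25,1,-0.3696,-0.177,0.1,21.98,-41.21,53.25,1,-0.3696,-0.177,0.1,21.98,-41.21,53.25,1,-0.3696,-0.177,0.1,21.98,-41.21,53.25,1,-0.3696,-0.177,0.1,21.98,-41.21,53.25,1]
}}

```text
t: 0.95
eef_pos: [0.5133, 0.3418, 0.1361]
tool_rot: [0.291, 0.573, 0.73, -0.234]
contact_force: [0.7, -0.0, -0.2]
gripper_width: 1.002
grasp_force: 0.0
```

Request:
{"op": "arm_command", "data": {
  "commands": [0,0,0,0,0,0,1,0,0,0,0,0,0,1,0,0,0,0,0,0,1]
}}

```text
t: 1.25
eef_pos: [0.5122, 0.3434, 0.1364]
tool_rot: [0.289, 0.571, 0.732, -0.233]
contact_force: [-0.8, 0.8, 0.6]
gripper_width: 1.0
grasp_force: 0.0
```

```bash
cat > g1.py <<'E'
from h import *
xp=np.array([.21,-.978,0]);O=np.array([.541,.261,0])
Rt,e=frame((.978,.21),225)
G=O+[0,0,.028]; z=Rt.as_matrix()[:,2]; T=G+.026*z
o=get_obs();print(o['t'],o['q'].round(2),tool(o)[0])
cmd(T-.12*z,Rt); cmd(T,Rt)
E
python3 g1.py
```

```text
1.25 [-1.27  0.8   0.47  1.56  0.28  1.32 -0.74] [0.51220525 0.34341261 0.13639278]
shift [0.014, 0.0107, 0.0444] turn [0.72, -1.38, 1.63]
shift [0.0111, 0.0092, 0.1643] turn [0.72, -1.38, 1.63]
```

Request:
{"op": "arm_command", "data": {
  "commands": [0.014,0.0107,0.0444,0.72,-1.38,1.63,1,0.014,0.0107,0.0444,0.72,-1.38,1.63,1,0.014,0.0107,0.0444,0.72,-1.38,1.63,1]
}}

```text
t: 1.55
eef_pos: [0.5269, 0.3253, 0.0949]
tool_rot: [0.298, 0.581, 0.718, -0.241]
contact_force: [-0.1, -0.6, -0.1]
gripper_width: 1.002
grasp_force: 0.0
```

```bash
python3 g1.py; python3 - <<'E'
from h import *
import pickle
c=cam('wrist','w1.png'); pickle.dump(c,open('w1.pkl','wb'))
xp=np.array([.21,-.978,0]);yp=np.array([.978,.21,0]);O=np.array([.541,.261,0])
for P in [(45,31,40),(45,-31,40),(-45,31,40),(-45,-31,40),(-34,24,54),(-34,-24,54)]:
    P=np.array(P)/1000; print(proj(c,O+P[0]*xp+P[1]*yp+[0,0,P[2]]).round(0))
E
```

```text
1.55 [-1.24  0.87  0.47  1.57  0.27  1.27 -0.77] [0.52685715 0.3252925  0.09489345]
shift [0.0008, 0.0003, -0.0002] turn [-0.05, 0.07, 0.01]
shift [0.0009, 0.0004, 0.1198] turn [-0.05, 0.07, 0.01]
[[309. 242.]]
[[238. 242.]]
[[322. 191.]]
[[224. 191.]]
[[311. 219.]]
[[236. 219.]]
```

View pics/w1.png

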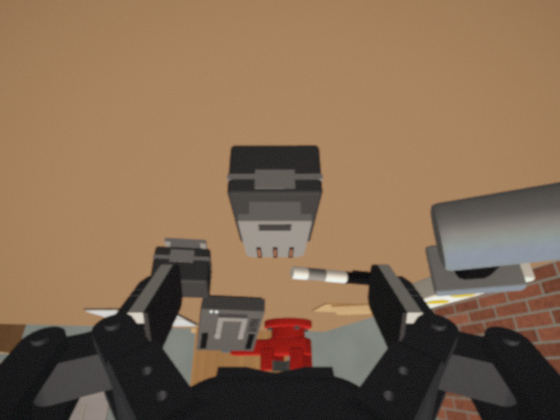

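Request:
{"op": "arm_command", "data": {
  "commands": [0.001,0,0.04,0,0,0,1,0.001,0,0.08,0,0,0,1,0.001,0,0.12,0,0,0,1,0.001,0,0.12,0,0,0,1]
}}

```text
t: 2.0
eef_pos: [0.5443, 0.2379, 0.0089]
tool_rot: [0.298, 0.582, 0.717, -0.244]
contact_force: [-0.4, -0.8, -0.5]
gripper_width: 1.0
grasp_force: 0.0
```

Request:
{"op": "arm_command", "data": {
  "commands": [0,0,0,0,0,0,0.5,0,0,0,0,0,0,0.5,0,0,0,0,0,0,0.5,0,0,0,0,0,0,0.5,0,0,0,0,0,0,0.5,0,0,0,0,0,0,0.5],
  "force": 50
}}

```text
t: 2.6
eef_pos: [0.5458, 0.2453, 0.0108]
tool_rot: [0.298, 0.581, 0.719, -0.239]
contact_force: [-2.5, 3.8, 6.7]
gripper_width: 0.718
grasp_force: 54.7
```

```bash
python3 g1.py; python3 - <<'E'
from h import *
c=cam('side'); s=cam('top')
a=c['img'][270:390,210:330,::-1]; b=s['img'][190:290,90:210,::-1]
f=lambda q:cv2.resize(q,(400,400),interpolation=3)
cv2.imwrite('pics/g1.png',np.clip(np.hstack([f(a),f(b)])*1.5,0,255).astype('uint8'))
E
```

```text
2.6 [-1.17  0.95  0.47  1.69  0.3   1.04 -0.79] [0.54579227 0.2452516  0.0108174 ]
shift [-0.0004, -0.0011, -0.1178] turn [0.15, -0.06, -0.09]
shift [-0.0006, -0.0014, 0.0022] turn [0.15, -0.06, -0.09]
```

View pics/g1.png

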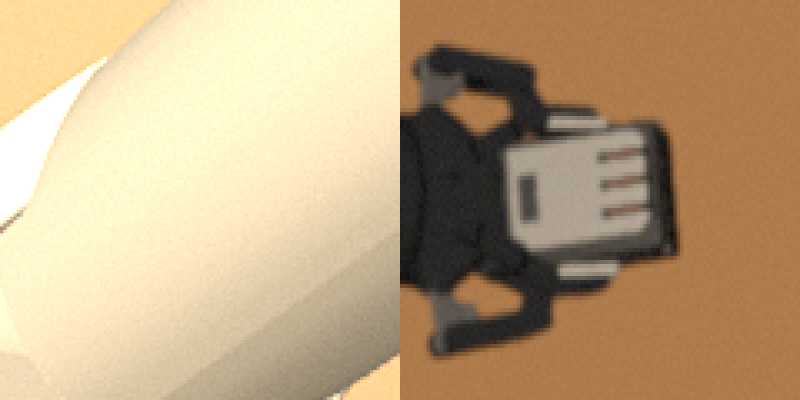

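```bash
cat > g2.py <<'E'
from h import *
import pickle,sys
xp=np.array([.21,-.978,0]);yp=np.array([.978,.21,0]);O=np.array([.541,.261,0])
import os
if not os.path.exists('pit.pkl'):
    p,Rc=tool(); pickle.dump((Rc.inv().apply(O-p),(Rc.inv()*R.from_matrix(np.c_[xp,yp,[0,0,1.]])).as_matrix()),open('pit.pkl','wb'))
t,M=pickle.load(open('pit.pkl','rb')); M=R.from_matrix(M)
print('pack in tool',t)
# target: pack x down, z_p along -e ; y same
e=np.cross([0,0,1.],yp)
for lift in (.06,.005):
    Rp=R.from_matrix(np.c_[[0,0,-1.],yp,-e]); # x,y,z
    Op=np.array([.545,.265,.045+lift])
    Rt=Rp*M.inv(); P=Op-Rt.apply(t); print(P); cmd(P,Rt)
E
python3 g2.py
```

```text
pack in tool [ 0.01929036 -0.00141909 -0.00392763]
[0.54864436 0.25468523 0.0885719 ]
shift [-0.0488, 0.005, -0.0611] turn [0.15, 90.0, 0.23]
[0.54864436 0.25468523 0.0335719 ]
shift [-0.0099, 0.0048, -0.0222] turn [0.15, 90.0, 0.23]
```

Request:
{"op": "arm_command", "data": {
  "commands": [-0.03,0,-0.03,0,0,0,0.5,-0.07,0,-0.07,0,0,0,0.5,-0.07,0,-0.07,0,0,0,0.5],
  "force": 70
}}

```text
t: 3.0
eef_pos: [0.5481, 0.2448, 0.1139]
tool_rot: [0.299, 0.583, 0.718, -0.236]
contact_force: [0.9, -0.0, -2.0]
gripper_width: 0.716
grasp_force: 76.6
```

```bash
python3 g2.py
```

```text
pack in tool [ 0.01929036 -0.00141909 -0.00392763]
[0.54864436 0.25468523 0.0885719 ]
shift [0.0247, 0.0024, 0.0113] turn [0.54, 89.85, 0.14]
[0.54864436 0.25468523 0.0335719 ]
shift [0.0634, 0.0019, 0.0503] turn [0.54, 89.85, 0.14]
```

Request:
{"op": "arm_command", "data": {
  "commands": [0,0,0,0,90,0,0.5,0,0,0,0,90,0,0.5,0,0,0,0,90,0,0.5,0,0,0,0,90,0,0.5,0,0,0,0,90,0,0.5,0,0,0,0,90,0,0.5,0,0,0,0,90,0,0.5,0,0,0,0,90,0,0.5]
}}

```text
t: 3.8
eef_pos: [0.5461, 0.2428, 0.1099]
tool_rot: [-0.16, 0.615, 0.761, 0.133]
contact_force: [-1.0, 0.5, -4.6]
gripper_width: 0.715
grasp_force: 76.2
```

```bash
python3 g2.py; python3 -c "
from h import *;o=get_obs();print(o['q'].round(2))"
```

```text
pack in tool [ 0.01929036 -0.00141909 -0.00392763]
[0.54864436 0.25468523 0.0885719 ]
shift [0.0015, 0.0048, 0.024] turn [0.17, 21.08, 0.21]
[0.54864436 0.25468523 0.0335719 ]
shift [-0.0209, 0.0046, 0.0743] turn [0.17, 21.08, 0.21]
[-0.25  0.51 -0.06  1.9  -0.57  0.77  0.32]
```

Request:
{"op": "arm_command", "data": {
  "commands": [0.0015,0.0048,0.024,0.17,21.08,0.21,0.5,0.0015,0.0048,0.024,0.17,21.08,0.21,0.5,0.0015,0.0048,0.024,0.17,21.08,0.21,0.5,0.0015,0.0048,0.024,0.17,21.08,0.21,0.5,0.0015,0.0048,0.024,0.17,21.08,0.21,0.5]
}}

```text
t: 4.3
eef_pos: [0.5477, 0.2543, 0.0867]
tool_rot: [-0.296, 0.583, 0.718, 0.238]
contact_force: [-0.6, -0.1, -2.4]
gripper_width: 0.718
grasp_force: 76.4
```

```bash
python3 g2.py; python3 - <<'E'
from h import *
o=get_obs();print(o['q'].round(2),o['contact_force'])
c=cam('side'); s=cam('top')
a=c['img'][220:380,200:360,::-1]; b=s['img'][170:290,90:210,::-1]
f=lambda q:cv2.resize(q,(400,400),interpolation=3)
cv2.imwrite('pics/g2.png',np.clip(np.hstack([f(a),f(b)])*1.4,0,255).astype('uint8'))
E
```

```text
pack in tool [ 0.01929036 -0.00141909 -0.00392763]
[0.54864436 0.25468523 0.0885719 ]
shift [0.0015, 0.001, -0.0011] turn [-0.18, 0.42, -0.19]
[0.54864436 0.25468523 0.0335719 ]
shift [-0.0372, 0.0012, 0.038] turn [-0.18, 0.42, -0.19]
[ 0.05  0.68 -0.27  1.88 -0.86  0.86  0.71] [-0.59297334 -0.13885053 -2.39956014]
```

View pics/g2.png

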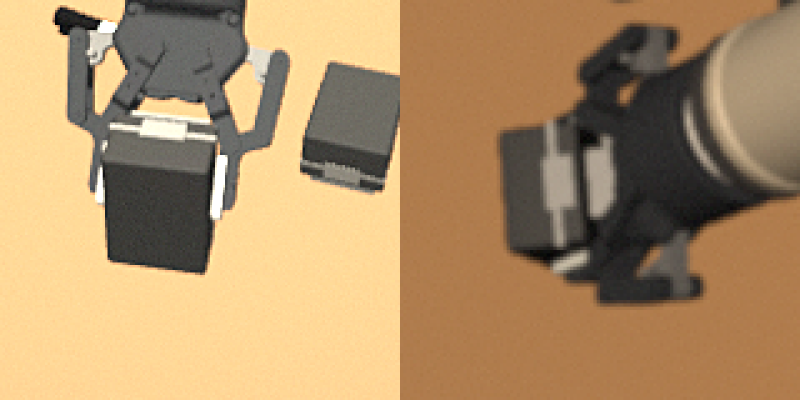

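Request:
{"op": "arm_command", "data": {
  "commands": [-0.018,0.001,0.018,0,0.4,0,0.5,-0.036,0.001,0.036,0,0.4,0,0.5,-0.036,0.001,0.036,0,0.4,0,0.5,-0.036,0.001,0.036,0,0.4,0,0.5]
}}

```text
t: 4.8
eef_pos: [0.5481, 0.2555, 0.0369]
tool_rot: [-0.299, 0.581, 0.718, 0.24]
contact_force: [0.7, 0.2, -3.3]
gripper_width: 0.717
grasp_force: 76.3
```

Request:
{"op": "arm_command", "data": {
  "commands": [-0.002,0,0.002,0,0,0,0.5,-0.002,0,0.002,0,0,0,0.5,-0.003,0,0.003,0,0,0,0.5,-0.003,0,0.003,0,0,0,0.5]
}}

```text
t: 5.2
eef_pos: [0.5489, 0.2542, 0.0323]
tool_rot: [-0.299, 0.582, 0.717, 0.241]
contact_force: [-0.2, -0.3, -0.4]
gripper_width: 0.716
grasp_force: 76.8
```

Request:
{"op": "arm_command", "data": {
  "commands": [-0.001,0,0.001,0,0,0,0.5,-0.001,0,0.001,0,0,0,0.5,-0.001,0,0.001,0,0,0,0.5]
}}

```text
t: 5.5
eef_pos: [0.5489, 0.2542, 0.0323]
tool_rot: [-0.3, 0.582, 0.717, 0.241]
contact_force: [-2.8, -4.9, 10.4]
gripper_width: 0.715
grasp_force: 77.8
```

```bash
python3 g2.py; python3 -c "
from h import *;o=get_obs();print(o['contact_force'],o['torque'],tool(o)[0])"
```

```text
pack in tool [ 0.01929036 -0.00141909 -0.00392763]
[0.54864436 0.25468523 0.0885719 ]
shift [0.0404, -0.0003, -0.0392] turn [-0.13, -0.2, -0.13]
[0.54864436 0.25468523 0.0335719 ]
shift [0.0013, -0.0001, -0.0005] turn [-0.13, -0.2, -0.13]
[-2.81743646 -4.88049967 10.38836138] [6.31686103e-05 3.29984848e-01 4.67657869e-01] [0.54890416 0.25415368 0.03228752]
```

Request:
{"op": "arm_command", "data": {
  "commands": [0,0,0,0,0,0,1,0,0,0,0,0,0,1,0,0,0,0,0,0,1,0,0,-0.04,0,0,0,1,0,0,-0.09,0,0,0,1,0,0,-0.14,0,0,0,1,0,0,-0.14,0,0,0,1]
}}

```text
t: 6.2
eef_pos: [0.5744, 0.1509, 0.1325]
tool_rot: [-0.294, 0.585, 0.716, 0.243]
contact_force: [1.0, -0.3, -1.5]
gripper_width: 0.999
grasp_force: 0.0
```

```bash
cat > g3.py <<'E'
from h import *
yp=np.array([.978,.21,0]);yp/=np.linalg.norm(yp);e=np.cross([0,0,1.],yp)
# standing pack: from tool at release p=(.5489,.2542), tool-x offset .0193 -> O horizontal
p=np.array([.5489,.2542,.0323]); Rr,_=frame(yp[:2],315)
O=p+Rr.apply([.0193,0,-.0039]); O[2]=.045; print('O',O)
Rt,_=frame(yp[:2],225); z=Rt.as_matrix()[:,2]
G=O-.014*e; G[2]=.052; T=G+.026*z
Pre=T-.13*z
o=get_obs();print(tool(o)[0],o['q'].round(2)); print('pre',Pre,'T',T)
cmd(Pre+[0,0,.03],Rt);cmd(Pre,Rt); cmd(T,Rt)
E
python3 g3.py
```

```text
O [0.54661388 0.26484677 0.045     ]
[0.57440147 0.15087395 0.1325195 ] [ 0.16  0.63 -0.19  1.81 -0.77  1.05  0.72]
pre [0.53411432 0.32305902 0.12553911] T [0.5534127  0.2331837  0.03361522]
shift [0.1416, -0.0052, 0.1082] turn [0.24, -89.8, -0.74]
shift [0.1205, -0.0053, 0.1295] turn [0.24, -89.8, -0.74]
shift [-0.0095, -0.0046, 0.1299] turn [0.24, -89.8, -0.74]
```

Request:
{"op": "arm_command", "data": {
  "commands": [0.035,0,-0.035,0,-9,0,1,0.07,0,-0.07,0,-18,0,1,0.09,0,-0.07,0,-27,0,1,0.11,0,-0.04,0,-36,0,1,0.14,0,0,0,-45,0,1,0.17,0,0.03,0.1,-54,-0.3,1,0.19,-0.005,0.06,0.1,-63,-0.3,1,0.19,-0.005,0.06,0.24,-72,-0.74,1]
}}

```text
t: 7.0
eef_pos: [0.5237, 0.3374, 0.2203]
tool_rot: [0.153, 0.609, 0.768, -0.125]
contact_force: [-0.5, 0.5, -0.9]
gripper_width: 0.999
grasp_force: 0.0
```

```bash
python3 g3.py
```

```text
O [0.54661388 0.26484677 0.045     ]
[0.52368822 0.33736205 0.22032353] [-0.87  0.51  0.05  1.59  0.31  1.29 -0.72]
pre [0.53411432 0.32305902 0.12553911] T [0.5534127  0.2331837  0.03361522]
shift [0.01, 0.0072, 0.066] turn [0.33, -22.21, 1.06]
shift [0.0217, 0.0074, 0.0937] turn [0.33, -22.21, 1.06]
shift [-0.0275, 0.0062, 0.214] turn [0.33, -22.21, 1.06]
```

Now the pre-grasp pose, then check the standing pack.

Request:
{"op": "arm_command", "data": {
  "commands": [0.01,0.0072,0.066,0.33,-22.2,1.06,1,0.01,0.0072,0.066,0.33,-22.2,1.06,1,0.0217,0.0074,0.0937,0.33,-22.2,1.06,1,0.0217,0.0074,0.0937,0.33,-22.2,1.06,1,0.0217,0.0074,0.0937,0.33,-22.2,1.06,1]
}}

```text
t: 7.5
eef_pos: [0.5378, 0.3146, 0.1256]
tool_rot: [0.295, 0.584, 0.716, -0.243]
contact_force: [0.2, -0.3, 0.9]
gripper_width: 1.001
grasp_force: 0.0
```

```bash
python3 g3.py; python3 - <<'E'
from h import *
c=cam('wrist'); s=cam('top')
O=np.array([.5466,.2648,.045]);yp=np.array([.978,.21,0]);e=np.array([-.21,.978,0])
for y,d in((31,0),(-31,0),(31,-40),(-31,-40)):
    P=O+y/1e3*yp+d/1e3*e+[0,0,.045]; print(proj(c,P).round(0),proj(s,P).round(0))
a=c['img'][80:300,150:410,::-1]; b=s['img'][180:280,90:210,::-1]
f=lambda q:cv2.resize(q,(400,int(400*q.shape[0]/q.shape[1])),interpolation=3)[:330]
cv2.imwrite('pics/g3.png',np.clip(np.hstack([f(a),f(b)])*1.4,0,255).astype('uint8'))
E
```

```text
O [0.54661388 0.26484677 0.045     ]
[0.53780883 0.31459878 0.125597  ] [-1.01  0.78  0.14  1.54  0.49  1.4  -0.91]
pre [0.53411432 0.32305902 0.12553911] T [0.5534127  0.2331837  0.03361522]
shift [-0.0148, -0.002, -0.0276] turn [-0.5, -0.05, -0.33]
shift [0.0064, -0.0019, -0.0063] turn [-0.5, -0.05, -0.33]
shift [0.0063, -0.0008, 0.1237] turn [-0.5, -0.05, -0.33]
[[316. 237.]] [[131. 215.]]
[[226. 238.]] [[133. 249.]]
[[311. 256.]] [[153. 211.]]
[[233. 256.]] [[156. 246.]]
```

View pics/g3.png

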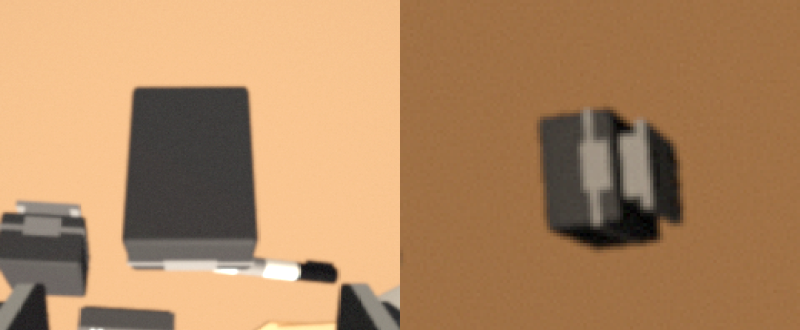

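Request:
{"op": "arm_command", "data": {
  "commands": [0.0063,-0.001,0.0,-0.5,0,-0.3,1,0.0063,-0.001,0.04,-0.5,0,-0.3,1,0.0063,-0.001,0.08,-0.5,0,-0.3,1,0.0063,-0.001,0.12,-0.5,0,-0.3,1,0.0063,-0.001,0.1237,-0.5,0,-0.3,1,0.0063,-0.001,0.1237,-0.5,0,-0.3,1]
}}

```text
t: 8.2
eef_pos: [0.5545, 0.232, 0.0356]
tool_rot: [0.298, 0.583, 0.717, -0.239]
contact_force: [0.2, -0.1, -0.4]
gripper_width: 0.999
grasp_force: 0.0
```

Request:
{"op": "arm_command", "data": {
  "commands": [0,0,0,0,0,0,0.5,0,0,0,0,0,0,0.5,0,0,0,0,0,0,0.5,0,0,0,0,0,0,0.5,0,0,0,0,0,0,0.5],
  "force": 40
}}

```text
t: 8.7
eef_pos: [0.5545, 0.2355, 0.036]
tool_rot: [0.298, 0.582, 0.718, -0.238]
contact_force: [-1.4, 2.9, 7.0]
gripper_width: 0.717
grasp_force: 43.7
```

```bash
python3 g3.py
```

```text
O [0.54661388 0.26484677 0.045     ]
[0.55445017 0.23546776 0.03595708] [-0.94  0.85  0.16  1.68  0.56  1.17 -0.97]
pre [0.53411432 0.32305902 0.12553911] T [0.5534127  0.2331837  0.03361522]
shift [-0.0205, -0.0009, -0.1482] turn [0.21, -0.19, -0.2]
shift [0.0007, -0.001, -0.1269] turn [0.21, -0.19, -0.2]
shift [0.0002, -0.0015, 0.0031] turn [0.21, -0.19, -0.2]
```

```bash
cat > chg.py <<'E'
from h import *
import pickle
C=pickle.load(open('c0.pkl','rb'));T,S=C['top'],C['side']
th=np.radians(28)
def hz(x,z): return .030+(x+.022)*np.sin(th)+z*np.cos(th)   # height of cradle point (x,.,z)
def hx(x,z): return x*np.cos(th)-z*np.sin(th)  # horizontal distance up-slope from cradle origin
from meas import quad
tU=quad('top',(395,225,52,48),76)[0]
im=lambda c:c['img'].max(2).astype(float)
# top: rail outer edges near mid-rail, subpixel crossings
def cross(a,lev,k0,k1):
    s=a[k0:k1]-lev; i=np.where(s[:-1]*s[1:]<=0)[0]; return [k0+j+s[j]/(s[j]-s[j+1]) for j in i]
g=cv2.GaussianBlur(im(T),(0,0),.6)
for col,x in((410,.006),(420,.0245),(430,.042)):
    up=cross(g[:,col],77,228,236)[0]; dn=cross(g[:,col],77,260,269)[-1]
    A=plane(T,col,up,hz(x,.0105));B=plane(T,col,dn,hz(x,.0105)); print('rails',col,A[:2].round(4),B[:2].round(4),'mid',((A+B)/2)[:2].round(4),'w',(A-B)[0].round(4))
for r in (236,262):
    k=cross(g[r],72,436,446)[-1]; P=plane(T,k,r,hz(.059,.0125)); print('flare end',k,P.round(4),'-> origin y',P[1]+hx(.059,.0125))
for r in (246,250,254):
    k=cross(g[r],80,402,412)[-1]; P=plane(T,k,r,hz(0,.0105)); print('stop',k,P.round(4),'-> origin y',P[1]+hx(0,.0105))
for q,c in(((480.9,214.4),T),((480.6,288.1),T),((326.6,138.9),S),((374.9,148.4),S)):
    P=plane(c,*q,.099);print('back',P.round(4),'-> origin y',P[1]+hx(.125,0))
sU=quad('side',(312,150,50,38),142)[0];print('sideU',sU.round(1).tolist())
P=np.array([plane(S,*sU[0],hz(.059,.0125)),plane(S,*sU[1],hz(.059,.0125)),plane(S,*sU[2],hz(-.009,.0105)),plane(S,*sU[3],hz(-.009,.0105))]);print(P.round(4),'oy',P[:2,1]+hx(.059,.0125),'mid',P[:2].mean(0),P[2:].mean(0))
E
python3 chg.py | sed -n '/^----/,$p' | grep -v -E '^(U|flange|back z|\[\[3)'
python3 - <<'E'
from h import *
import pickle
p,Rc=tool(); yp=np.array([.978,.21,0]);e=np.array([-.21,.978,0])
O=np.array([.5466,.2648,.045]); t=Rc.inv().apply(O-p); print(t); t[1]=0
M=(Rc.inv()*R.from_matrix(np.c_[[0,0,-1.],yp,-e])); pickle.dump((t,M.as_matrix()),open('pit2.pkl','wb')); print(M.as_rotvec(degrees=True))
E
```

```text
----
rails 410 [ 0.5851 -0.233 ] [ 0.5255 -0.2333] mid [ 0.5553 -0.2332] w 0.0596
rails 420 [ 0.5848 -0.2487] [ 0.5254 -0.2488] mid [ 0.5551 -0.2487] w 0.0594
rails 430 [ 0.5844 -0.2642] [ 0.5244 -0.264 ] mid [ 0.5544 -0.2641] w 0.06
flare end 440.4023055081837 [ 0.5764 -0.2794  0.0791] -> origin y -0.23317359047747588
flare end 440.0744754835791 [ 0.53   -0.2784  0.0791] -> origin y -0.23220295984660483
stop 406.30556149333205 [ 0.5591 -0.2272  0.0496] -> origin y -0.23210422426426908
stop 406.4793254363495 [ 0.5517 -0.2275  0.0496] -> origin y -0.23247343330561715
stop 406.1492746284059 [ 0.5443 -0.227   0.0496] -> origin y -0.23192159807112475
back [ 0.6157 -0.3435  0.099 ] -> origin y -0.23308531290561696
back [ 0.4877 -0.3395  0.099 ] -> origin y -0.22913518708125535
back [ 0.6162 -0.3399  0.099 ] -> origin y -0.22949022078904402
back [ 0.4859 -0.3331  0.099 ] -> origin y -0.2226833869794682
sideU [[331.9, 158.1], [355.6, 164.1], [347.1, 185.1], [323.6, 180.1]]
[[ 0.5824 -0.2752  0.0791]
 [ 0.5191 -0.2668  0.0791]
 [ 0.5247 -0.2153  0.0454]
 [ 0.5845 -0.2163  0.0454]] oy [-0.22893503 -0.22061617] mid [ 0.55074097 -0.27100112  0.07906404] [ 0.55459957 -0.21580472  0.04537408]
[ 0.01513821 -0.00147043 -0.02779302]
[  0.11620849 -45.1928465   -0.27394793]
```

Request:
{"op": "arm_command", "data": {
  "commands": [-0.03,0,-0.03,0,0,0,0.5,-0.065,0,-0.065,0,0,0,0.5,-0.1,0,-0.1,0,0,0,0.5,-0.1,0,-0.1,0,0,0,0.5],
  "force": 60
}}

```text
t: 9.1
eef_pos: [0.5566, 0.2354, 0.1827]
tool_rot: [0.299, 0.584, 0.718, -0.234]
contact_force: [0.5, 0.9, -3.0]
gripper_width: 0.714
grasp_force: 65.9
```

```bash
cat > g4.py <<'E'
from h import *
import pickle,sys
t,M=pickle.load(open('pit2.pkl','rb'));M=R.from_matrix(M)
th=np.radians(28); c0=np.array([.5555,-.232,.030+.022*np.sin(th)])
u=np.array([-.033,-.9995,0]);up=np.array([0,0,1.])
cx=u*np.cos(th)+up*np.sin(th); cz=-u*np.sin(th)+up*np.cos(th); cy=np.cross(cz,cx)
Cr=np.c_[cx,cy,cz]
Rp=R.from_matrix(np.c_[-cx,np.cross(-cz,-cx),-cz]); nose=np.array([.041,0,.054])
def goal(x,y,z):  # nose at cradle coords
    Rt=Rp*M.inv(); return c0+Cr@[x,y,z]-Rp.apply(nose)-Rt.apply(t),Rt
def where(o=None):
    p,Rc=tool(o); Rpk=Rc*M; return Cr.T@(p+Rc.apply(t)+Rpk.apply(nose)-c0),(Rp.inv()*Rpk).as_rotvec(degrees=True)
if __name__=='__main__':
    o=get_obs();w=where(o);print('t',o['t'],'nose mm',(w[0]*1e3).round(1),'rot',w[1].round(2),'F cradle',(Cr.T@o['contact_force']).round(1),'tau',o['torque'].round(2),'q',o['q'].round(2))
    p,Rc=tool(o); print('axes of cradle in tool: x',Rc.inv().apply(cx).round(3),'y',Rc.inv().apply(cy).round(3),'z',Rc.inv().apply(cz).round(3))
    for a in sys.argv[1:]:
        print(a,goal(*map(float,a.split(',')))[0].round(3)); cmd(*goal(*map(float,a.split(','))))
E
python3 g4.py .09,0,.06 .09,0,.03
```

```text
t 9.1 nose mm [-340.6   -8.4  306.1] rot [-12.79 -61.37  -7.12] F cradle [-2.2  0.5 -2.2] tau [1.05 0.18 0.04] q [-0.95  0.64  0.17  1.65  0.55  1.36 -0.84]
axes of cradle in tool: x [-0.942 -0.206  0.265] y [-0.162  0.971  0.178] z [-0.294  0.125 -0.948]
.09,0,.06 [ 0.553 -0.3    0.171]
shift [-0.3661, -0.1152, 0.374] turn [4.18, 61.3, 14.31]
.09,0,.03 [ 0.553 -0.314  0.145]
shift [-0.3573, -0.119, 0.4024] turn [4.18, 61.3, 14.31]
```

Request:
{"op": "arm_command", "data": {
  "commands": [-0.408,-0.1152,0.332,4.18,61.3,14.31,0.5,-0.408,-0.1152,0.332,4.18,61.3,14.31,0.5,-0.408,-0.1152,0.332,4.18,61.3,14.31,0.5,-0.408,-0.1152,0.332,4.18,61.3,14.31,0.5,-0.408,-0.1152,0.332,4.18,61.3,14.31,0.5,-0.408,-0.1152,0.332,4.18,61.3,14.31,0.5,-0.408,-0.1152,0.332,4.18,61.3,14.31,0.5,-0.408,-0.1152,0.332,4.18,61.3,14.31,0.5]
}}

```text
t: 9.9
eef_pos: [0.5506, -0.1523, 0.2139]
tool_rot: [-0.103, 0.713, 0.685, 0.105]
contact_force: [1.5, 0.0, -2.9]
gripper_width: 0.722
grasp_force: 65.7
```

```bash
python3 g4.py .09,0,.06 .09,0,.03
```

```text
t 9.9 nose mm [-20.5  -7.8 166.8] rot [ 0.35 -0.25 -0.04] F cradle [-1.4  1.5 -2.5] tau [-0.51 -0.04  0.  ] q [ 0.21  0.39  0.14  1.78 -0.38  1.1   0.5 ]
axes of cradle in tool: x [-0.708  0.004 -0.706] y [ 0.007  1.    -0.001] z [ 0.706 -0.006 -0.708]
.09,0,.06 [ 0.553 -0.3    0.171]
shift [-0.1538, 0.0087, -0.0025] turn [-0.27, 0.25, -0.21]
.09,0,.03 [ 0.553 -0.314  0.145]
shift [-0.175, 0.0089, 0.0188] turn [-0.27, 0.25, -0.21]
```

Request:
{"op": "arm_command", "data": {
  "commands": [-0.12,0.0087,-0.03,-0.27,0.25,-0.21,0.5,-0.15,0.0087,-0.02,-0.27,0.25,-0.21,0.5,-0.165,0.0087,0.005,-0.27,0.25,-0.21,0.5,-0.175,0.0089,0.0188,-0.27,0.25,-0.21,0.5,-0.175,0.0089,0.0188,-0.27,0.25,-0.21,0.5,-0.175,0.0089,0.0188,-0.27,0.25,-0.21,0.5]
}}

```text
t: 10.5
eef_pos: [0.5524, -0.3116, 0.1436]
tool_rot: [-0.104, 0.712, 0.686, 0.105]
contact_force: [0.7, 0.6, -1.9]
gripper_width: 0.72
grasp_force: 65.6
```

```bash
python3 g4.py .075,0,.01 ; python3 - <<'E'
from h import *
from g4 import *
C={n:cam(n) for n in('top','side','wrist')}
import pickle; pickle.dump(C,open('c1.pkl','wb'))
for n in C: print(n,proj(C[n],[c0+Cr@p for p in [(0,0,0),(.059,.031,.0125),(.059,-.031,.0125),(0,.03,.0105),(0,-.03,.0105)]]).round(0).tolist())
a=C['top']['img'][190:310,370:510,::-1]; b=C['side']['img'][110:220,290:400,::-1]
f=lambda q,h:cv2.resize(q,(int(h*q.shape[1]/q.shape[0]),h),interpolation=3)
w=C['wrist']['img'][:,:,::-1]
im=np.hstack([np.vstack([f(a,270)[:,:315],f(b,315)]),f(w,585)[:,:485] if 0 else cv2.resize(w,(485,585))])
cv2.imwrite('pics/g4.png',np.clip(im*1.5,0,255).astype('uint8'))
E
```

```text
t 10.5 nose mm [86.9 -0.7 30. ] rot [ 0.24 -0.18 -0.22] F cradle [-1.4  0.7 -1.4] tau [-0.4  -0.06  0.04] q [ 0.42  0.6   0.18  1.63 -0.4   1.12  0.75]
axes of cradle in tool: x [-0.707  0.001 -0.707] y [ 0.004  1.    -0.002] z [ 0.707 -0.004 -0.707]
.075,0,.01 [ 0.553 -0.311  0.12 ]
shift [-0.0059, 0.0005, 0.0226] turn [-0.32, 0.19, -0.01]
top [[408.0, 249.0], [440.0, 231.0], [439.0, 266.0], [407.0, 232.0], [406.0, 264.0]]
side [[336.0, 181.0], [331.0, 157.0], [355.0, 162.0], [325.0, 176.0], [348.0, 181.0]]
wrist [[272.0, 145.0], [316.0, 202.0], [227.0, 202.0], [310.0, 136.0], [234.0, 136.0]]
```

View pics/g4.png

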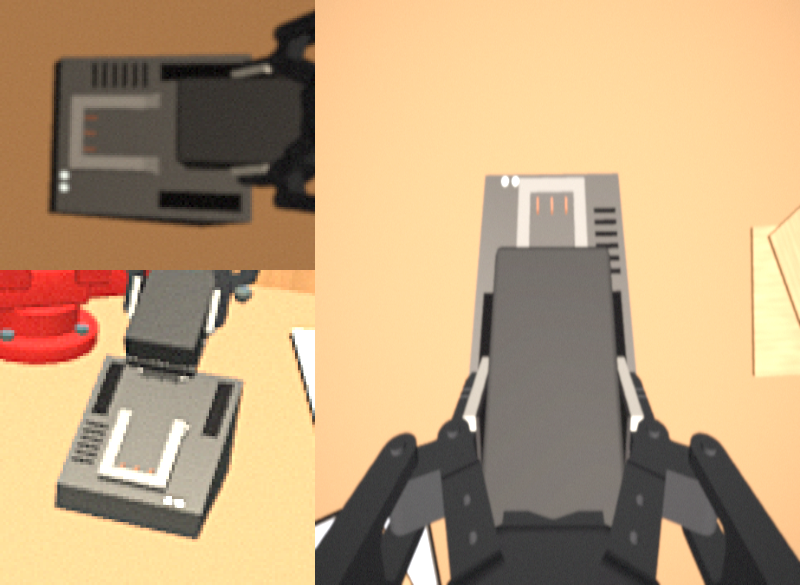

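```bash
cat > rel.py <<'E'
from g4 import *
C=pickle.load(open('c1.pkl','rb'));c=C['wrist']; g=cv2.cvtColor(c['img'],cv2.COLOR_RGB2GRAY).astype(float)
def onp(u,v,z):
    o,d=ray(c,u,v); o=Cr.T@(o-c0);d=Cr.T@d; return o+d*(z-o[2])/d[2]
def edges(r,a,b):
    s=g[r-1:r+2,a:b].mean(0); d=np.diff(cv2.GaussianBlur(s[None],(0,0),.8)[0]); k=[i for i in range(1,len(d)-1) if abs(d[i])>4 and abs(d[i])>=abs(d[i-1]) and abs(d[i])>abs(d[i+1])]
    return [(a+i+.5,round(d[i],1)) for i in k]
for r in (150,160,168): 
    E=edges(r,200,340); print('rails',r,[(round(u,1),s,(onp(u,r,.0105)*1e3).round(1)[:2].tolist()) for u,s in E])
zt=where()[0][2]+.054
for r in (185,200,215):
    E=edges(r,190,360); print('pack',r,[(round(u,1),s,(onp(u,r,zt)*1e3).round(1)[:2].tolist()) for u,s in E])
s=g[:,260:290].mean(1);d=np.diff(s);print('col',[(i,round(d[i],1),(onp(275,i+.5,.0105)*1e3).round(1)[0],(onp(275,i+.5,zt)*1e3).round(1)[0]) for i in range(110,200) if abs(d[i])>4])
E
python3 rel.py
```

```text
rails 150 [(233.5, np.float64(15.3), [13.2, -29.2]), (247.5, np.float64(-18.0), [13.2, -18.5]), (255.5, np.float64(7.5), [13.2, -12.4]), (258.5, np.float64(-7.6), [13.2, -10.1]), (271.5, np.float64(9.0), [13.2, -0.1]), (274.5, np.float64(-8.6), [13.2, 2.2]), (288.5, np.float64(7.3), [13.2, 12.9]), (291.5, np.float64(-7.6), [13.2, 15.2]), (298.5, np.float64(17.4), [13.2, 20.6]), (312.5, np.float64(-15.6), [13.2, 31.3]), (321.5, np.float64(-15.1), [13.2, 38.2])]
rails 160 [(233.5, np.float64(15.3), [22.5, -28.7]), (247.5, np.float64(-15.8), [22.5, -18.2]), (298.5, np.float64(14.7), [22.4, 20.3]), (313.5, np.float64(-14.4), [22.4, 31.6]), (322.5, np.float64(-14.5), [22.4, 38.4])]
rails 168 [(232.5, np.float64(15.0), [29.7, -29.0]), (246.5, np.float64(-15.7), [29.7, -18.6]), (299.5, np.float64(16.8), [29.6, 20.8]), (313.5, np.float64(-14.8), [29.6, 31.2]), (323.5, np.float64(-17.2), [29.6, 38.6])]
pack 185 [(207.5, np.float64(-14.9), [89.1, -28.1]), (339.5, np.float64(-7.1), [89.0, 31.4]), (350.5, np.float64(18.0), [89.0, 36.4]), (357.5, np.float64(9.7), [89.0, 39.5])]
pack 200 [(206.5, 
[... 420 characters left out ...]
64(-10.9), np.float64(54.7)), (126, np.float64(16.0), np.float64(-9.9), np.float64(55.3)), (127, np.float64(20.0), np.float64(-8.8), np.float64(55.9)), (128, np.float64(7.8), np.float64(-7.8), np.float64(56.6)), (135, np.float64(-4.8), np.float64(-0.8), np.float64(60.9)), (136, np.float64(-13.7), np.float64(0.2), np.float64(61.6)), (137, np.float64(-20.5), np.float64(1.2), np.float64(62.2)), (138, np.float64(-11.4), np.float64(2.2), np.float64(62.8)), (175, np.float64(-8.4), np.float64(36.2), np.float64(84.0)), (176, np.float64(-19.5), np.float64(37.1), np.float64(84.6)), (177, np.float64(-12.8), np.float64(37.9), np.float64(85.1)), (179, np.float64(4.2), np.float64(39.6), np.float64(86.2))]
```

```bash
python3 g4.py .080,-.0012,.008 .075,-.0012,.003
```

```text
t 10.65 nose mm [87.2  1.1 32.5] rot [-0.04 -0.26 -0.25] F cradle [-0.4  1.1 -2.1] tau [-0.44 -0.01 -0.06] q [ 0.42  0.59  0.18  1.63 -0.4   1.12  0.75]
axes of cradle in tool: x [-0.708  0.001 -0.706] y [-0.     1.     0.001] z [ 0.706  0.001 -0.708]
.080,-.0012,.008 [ 0.552 -0.316  0.121]
shift [-0.0124, -0.0024, 0.0224] turn [-0.15, 0.26, 0.21]
.075,-.0012,.003 [ 0.552 -0.314  0.114]
shift [-0.0124, -0.0024, 0.0295] turn [-0.15, 0.26, 0.21]
```

Request:
{"op": "arm_command", "data": {
  "commands": [-0.0124,-0.0007,0.0124,-0.1,0.26,0.21,0.5,-0.0124,-0.0007,0.0224,-0.1,0.26,0.21,0.5,-0.0124,-0.0007,0.0265,-0.1,0.26,0.21,0.5,-0.0124,-0.0007,0.0265,-0.1,0.26,0.21,0.5,-0.0124,-0.0007,0.0265,-0.1,0.26,0.21,0.5]
}}

```text
t: 11.15
eef_pos: [0.5521, -0.3161, 0.1157]
tool_rot: [-0.104, 0.713, 0.685, 0.108]
contact_force: [0.0, 0.5, -2.3]
gripper_width: 0.721
grasp_force: 65.7
```

```bash
python3 g4.py .075,0.0004,.001; python3 - <<'E'
from h import *
import pickle
c=cam('wrist');C={'wrist':c};pickle.dump(C,open('c1.pkl','wb'))
E
python3 rel.py; python3 g4.py
```

```text
t 11.15 nose mm [77.8 -0.8  3.4] rot [0.2  0.   0.02] F cradle [-1.5  0.  -1.7] tau [-0.48  0.05 -0.02] q [ 0.43  0.63  0.18  1.64 -0.41  1.08  0.78]
axes of cradle in tool: x [-0.705  0.005 -0.71 ] y [0.006 1.    0.001] z [ 0.71  -0.003 -0.705]
.075,0.0004,.001 [ 0.553 -0.315  0.112]
shift [0.0003, 0.0011, 0.0036] turn [-0.12, -0.0, -0.16]
rails 150 [(229.5, np.float64(16.6), [25.2, -28.8]), (245.5, np.float64(-17.4), [25.2, -18.3]), (304.5, np.float64(18.9), [25.5, 20.5]), (320.5, np.float64(-16.0), [25.5, 31.0])]
rails 160 [(228.5, np.float64(15.6), [33.1, -29.0]), (245.5, np.float64(-15.4), [33.2, -18.0]), (305.5, np.float64(17.3), [33.4, 20.8]), (321.5, np.float64(-15.6), [33.5, 31.1])]
rails 168 [(228.5, np.float64(15.7), [39.3, -28.6]), (244.5, np.float64(-16.9), [39.4, -18.4]), (305.5, np.float64(17.0), [39.6, 20.5]), (322.5, np.float64(-15.6), [39.7, 31.3])]
pack 185 [(207.5, np.float64(-15.2), [79.9, -29.7]), (339.5, np.float64(-9.3), [80.2, 29.9])]
pack 200 [(206.5, np.float64(-13.4), [87.6, -29.4]), (342.5, np.float64(12.5), [87.9, 30.5])]
pack 215 [(204.5, np.float64(11.
[... 204 characters left out ...]
8.1), np.float64(36.2)), (120, np.float64(-12.1), np.float64(0.1), np.float64(42.2)), (121, np.float64(-21.9), np.float64(1.0), np.float64(42.9)), (122, np.float64(-14.0), np.float64(1.9), np.float64(43.5)), (175, np.float64(-8.7), np.float64(45.2), np.float64(75.0)), (176, np.float64(-20.2), np.float64(45.9), np.float64(75.5)), (177, np.float64(-13.1), np.float64(46.6), np.float64(76.1)), (179, np.float64(4.1), np.float64(48.1), np.float64(77.1))]
t 11.2 nose mm [78.2 -0.6  3.5] rot [ 0.18 -0.02  0.05] F cradle [-1.4  0.8 -0.8] tau [-0.43 -0.02  0.  ] q [ 0.43  0.63  0.18  1.64 -0.41  1.08  0.78]
axes of cradle in tool: x [-0.705  0.006 -0.709] y [0.006 1.    0.002] z [ 0.709 -0.003 -0.705]
```

Request:
{"op": "arm_command", "data": {
  "commands": [-0.001,0.0008,0.001,0,0,0,0.5,-0.002,0.0008,0.002,0,0,0,0.5,-0.002,0.0008,0.002,0,0,0,0.5,-0.0025,0.0008,0.0025,0,0,0,0.5,-0.0025,0.0008,0.0025,0,0,0,0.5]
}}

```text
t: 11.7
eef_pos: [0.5531, -0.3178, 0.1139]
tool_rot: [-0.104, 0.713, 0.685, 0.108]
contact_force: [-2.5, 2.8, 7.1]
gripper_width: 0.719
grasp_force: 66.8
```

```bash
python3 g4.py
```

```text
t 11.7 nose mm [78.4  0.4  1. ] rot [0.14 0.03 0.06] F cradle [ 0.9 -2.5  7.5] tau [0.51 0.27 0.16] q [ 0.44  0.64  0.18  1.63 -0.41  1.08  0.78]
axes of cradle in tool: x [-0.704  0.006 -0.71 ] y [0.006 1.    0.003] z [ 0.71  -0.002 -0.704]
```

Request:
{"op": "arm_command", "data": {
  "commands": [0.0032,0,0.0025,0,0,0,0.5,0.006,0,0.0053,0,0,0,0.5,0.0088,0,0.0081,0,0,0,0.5,0.0116,0,0.0109,0,0,0,0.5,0.0145,0,0.0137,0,0,0,0.5,0.0145,0,0.0137,0,0,0,0.5]
}}

```text
t: 12.3
eef_pos: [0.5542, -0.2995, 0.1042]
tool_rot: [-0.103, 0.713, 0.685, 0.108]
contact_force: [0.7, 1.4, 2.0]
gripper_width: 0.718
grasp_force: 66.4
```

```bash
python3 g4.py
```

```text
t 12.3 nose mm [57.6  0.8  1. ] rot [0.12 0.01 0.04] F cradle [-0.3  0.7  2.5] tau [ 0.2  -0.39  0.01] q [ 0.42  0.63  0.17  1.67 -0.42  1.04  0.77]
axes of cradle in tool: x [-0.705  0.006 -0.71 ] y [0.006 1.    0.003] z [ 0.71  -0.002 -0.705]
```

Request:
{"op": "arm_command", "data": {
  "commands": [0.0028,-0.0003,0.0028,0,0,0,0.5,0.0056,-0.0003,0.0056,0,0,0,0.5,0.0085,-0.0003,0.0085,0,0,0,0.5,0.0113,-0.0003,0.0113,0,0,0,0.5,0.0141,-0.0003,0.0141,0,0,0,0.5,0.0141,-0.0003,0.0141,0,0,0,0.5]
}}

```text
t: 12.9
eef_pos: [0.5545, -0.2822, 0.095]
tool_rot: [-0.103, 0.713, 0.685, 0.108]
contact_force: [0.4, 1.5, 4.3]
gripper_width: 0.72
grasp_force: 66.6
```

```bash
python3 g4.py
```

```text
t 12.9 nose mm [38.   0.6  1. ] rot [0.13 0.   0.05] F cradle [0.7 0.3 4.5] tau [ 0.29 -0.35  0.01] q [ 0.4   0.63  0.16  1.7  -0.43  1.01  0.76]
axes of cradle in tool: x [-0.705  0.006 -0.71 ] y [0.006 1.    0.003] z [ 0.71  -0.002 -0.705]
```

Request:
{"op": "arm_command", "data": {
  "commands": [0.0028,0,0.0028,0,0,0,0.5,0.0056,0,0.0056,0,0,0,0.5,0.0085,0,0.0085,0,0,0,0.5,0.0113,0,0.0113,0,0,0,0.5,0.0141,0,0.0141,0,0,0,0.5,0.017,0,0.017,0,0,0,0.5,0.017,0,0.017,0,0,0,0.5]
}}

```text
t: 13.6
eef_pos: [0.5552, -0.2611, 0.0838]
tool_rot: [-0.103, 0.713, 0.685, 0.108]
contact_force: [1.1, 1.1, 4.5]
gripper_width: 0.718
grasp_force: 66.7
```

```bash
python3 g4.py
```

```text
t 13.6 nose mm [14.1  0.6  1. ] rot [ 0.14 -0.    0.06] F cradle [1.1 1.1 4.5] tau [ 0.24 -0.34 -0.03] q [ 0.37  0.63  0.15  1.73 -0.43  0.97  0.74]
axes of cradle in tool: x [-0.705  0.006 -0.709] y [0.006 1.    0.003] z [ 0.709 -0.002 -0.705]
```

Request:
{"op": "arm_command", "data": {
  "commands": [0.0014,0,0.0014,0,0,0,0.5,0.0028,0,0.0028,0,0,0,0.5,0.0042,0,0.0042,0,0,0,0.5,0.0056,0,0.0056,0,0,0,0.5,0.0063,0,0.0063,0,0,0,0.5,0.007,0,0.007,0,0,0,0.5,0.0077,0,0.0077,0,0,0,0.5,0.0077,0,0.0077,0,0,0,0.5]
}}

```text
t: 14.4
eef_pos: [0.5557, -0.2523, 0.079]
tool_rot: [-0.103, 0.713, 0.685, 0.108]
contact_force: [-0.4, 1.4, 7.1]
gripper_width: 0.717
grasp_force: 66.9
```

```bash
python3 g4.py|head -1
```

```text
t 14.4 nose mm [4.1 0.8 1. ] rot [ 0.13 -0.04  0.11] F cradle [ 2.1 -0.4  7. ] tau [ 0.2  -0.16  0.03] q [ 0.36  0.63  0.15  1.74 -0.44  0.96  0.74]
```

Request:
{"op": "arm_command", "data": {
  "commands": [0.0004,0,0.0004,0,0,0,0.5,0.0007,0,0.0007,0,0,0,0.5,0.0007,0,0.0007,0,0,0,0.5]
}}

```text
t: 14.7
eef_pos: [0.5557, -0.2516, 0.0787]
tool_rot: [-0.103, 0.713, 0.685, 0.108]
contact_force: [0.2, 0.3, 6.2]
gripper_width: 0.72
grasp_force: 66.9
```

```bash
python3 g4.py|head -1
```

```text
t 14.7 nose mm [3.3 0.8 1. ] rot [ 0.13 -0.05  0.12] F cradle [2.6 0.2 5.7] tau [ 0.19 -0.19 -0.04] q [ 0.36  0.63  0.14  1.74 -0.44  0.95  0.74]
```

Request:
{"op": "arm_command", "data": {
  "commands": [0.0006,0,0.0003,0,0,0,0.5,0.001,0,0.0007,0,0,0,0.5,0.0013,0,0.001,0,0,0,0.5,0.0013,0,0.001,0,0,0,0.5]
}}

```text
t: 15.1
eef_pos: [0.5557, -0.2499, 0.0778]
tool_rot: [-0.103, 0.713, 0.685, 0.108]
contact_force: [0.7, -0.9, 6.1]
gripper_width: 0.717
grasp_force: 66.7
```

```bash
python3 g4.py|head -1
```

```text
t 15.1 nose mm [1.5 0.7 1. ] rot [ 0.15 -0.05  0.1 ] F cradle [3.7 0.7 5. ] tau [ 0.05 -0.19  0.  ] q [ 0.36  0.63  0.14  1.75 -0.44  0.95  0.73]
```

Request:
{"op": "arm_command", "data": {
  "commands": [0.0004,0,0.0004,0,0,0,0.5,0.0007,0,0.0007,0,0,0,0.5,0.0007,0,0.0007,0,0,0,0.5]
}}

```text
t: 15.4
eef_pos: [0.5557, -0.2496, 0.0776]
tool_rot: [-0.103, 0.713, 0.685, 0.108]
contact_force: [-0.3, -1.2, 7.4]
gripper_width: 0.719
grasp_force: 66.8
```

```bash
python3 g4.py|head -1
```

```text
t 15.4 nose mm [1.1 0.7 1. ] rot [ 0.14 -0.08  0.12] F cradle [ 4.5 -0.3  6. ] tau [ 0.03 -0.07  0.05] q [ 0.36  0.63  0.14  1.75 -0.44  0.95  0.73]
```

Request:
{"op": "arm_command", "data": {
  "commands": [0.0007,0,0.0006,0,0,0,0.5,0.0007,0,0.0006,0,0,0,0.5,0.0007,0,0.0006,0,0,0,0.5,0.0007,0,0.0006,0,0,0,0.5]
}}

```text
t: 15.8
eef_pos: [0.5557, -0.2495, 0.0776]
tool_rot: [-0.102, 0.713, 0.685, 0.108]
contact_force: [-1.5, -2.2, 11.1]
gripper_width: 0.719
grasp_force: 67.1
```

```bash
python3 g4.py|head -1
```

```text
t 15.8 nose mm [1.1 0.8 1. ] rot [ 0.14 -0.13  0.15] F cradle [ 7.2 -1.4  8.7] tau [-0.13  0.2   0.24] q [ 0.36  0.63  0.14  1.75 -0.44  0.95  0.73]
```

Request:
{"op": "arm_command", "data": {
  "commands": [0.0008,0,0.0006,0,0,0,0.5,0.0008,0,0.0006,0,0,0,0.5,0.0008,0,0.0006,0,0,0,0.5]
}}

```text
t: 16.1
eef_pos: [0.5557, -0.2494, 0.0776]
tool_rot: [-0.102, 0.714, 0.685, 0.107]
contact_force: [-2.0, -2.6, 12.3]
gripper_width: 0.719
grasp_force: 67.4
```

```bash
python3 g4.py|head -1
```

```text
t 16.1 nose mm [1.  0.8 0.9] rot [ 0.13 -0.19  0.19] F cradle [ 8.1 -1.9  9.6] tau [-0.2   0.35  0.28] q [ 0.36  0.63  0.14  1.75 -0.44  0.95  0.73]
```

Request:
{"op": "arm_command", "data": {
  "commands": [0.0006,0,-0.0006,0,0,0,0.5,0.0006,0,-0.0006,0,0,0,0.5,0.0006,0,-0.0006,0,0,0,1,0.0006,0,-0.0006,0,0,0,1,0.0006,0,-0.0006,0,0,0,1,0.0006,0,-0.0006,0,0,0,1],
  "force": 20
}}

```text
t: 16.7
eef_pos: [0.5549, -0.2457, 0.0763]
tool_rot: [-0.104, 0.713, 0.685, 0.107]
contact_force: [-0.5, 0.0, 0.2]
gripper_width: 0.997
grasp_force: 0.0
```

Request:
{"op": "arm_command", "data": {
  "commands": [0,0,-0.01,0,0,0,1,0,0,-0.03,0,0,0,1,0,0,-0.06,0,0,0,1,0,0,-0.1,0,0,0,1,0,0,-0.14,0,0,0,1,0,0,-0.18,0,0,0,1,0,0,-0.18,0,0,0,1]
}}

```text
t: 17.4
eef_pos: [0.5549, -0.3036, 0.2555]
tool_rot: [-0.098, 0.714, 0.685, 0.109]
contact_force: [0.0, 0.0, 1.0]
gripper_width: 0.999
grasp_force: 0.0
```

```bash
python3 - <<'E'
from h import *
from g4 import *
C={n:cam(n) for n in('top','side','wrist')}
c=C['top'];s=C['side']
f=lambda q,w,h:cv2.resize(q[:,:,::-1],(w,h),interpolation=3)
im=np.vstack([np.hstack([f(c['img'][190:310,370:510],400,300),f(s['img'][110:230,290:430],400,300)]),np.hstack([f(C['wrist']['img'],400,300),f(s['img'],400,300)])])
cv2.imwrite('pics/fin.png',np.clip(im*1.5,0,255).astype('uint8'))
w=C['wrist']
# case front base edge expected when home: cradle x -.004, z .054
for P in [(-.004,.031,.054),(-.004,-.031,.054),(.086,.031,.054)]: print(proj(w,c0+Cr@P).round(1),proj(c,c0+Cr@P).round(1))
E
```

```text
[[303.4 136.3]] [[399.1 226.5]]
[[241.1 136.6]] [[397.6 261.3]]
[[308.4 218.4]] [[453.2 226.5]]
```

View pics/fin.png

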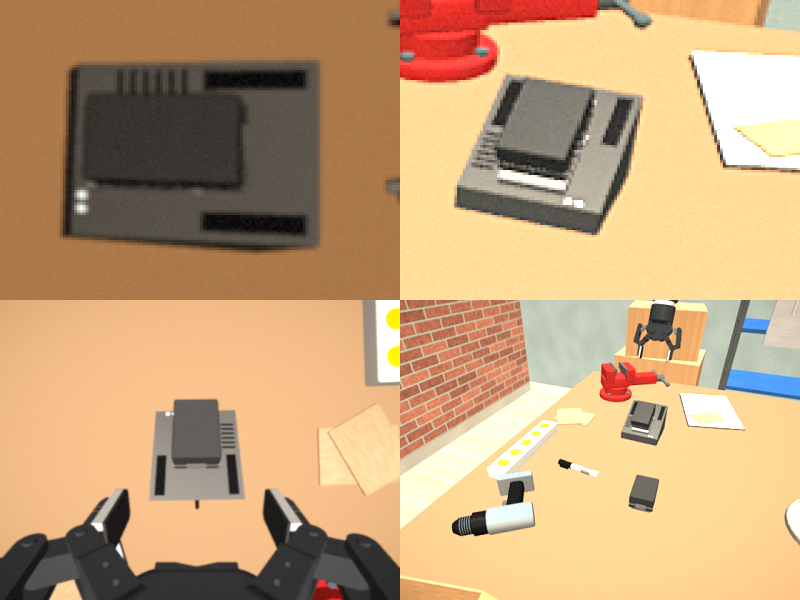

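```bash
python3 -c "
from station import hand_in;print(hand_in())"
```

```text
the job is handed in; nothing more can be done
None
```

The pack is turned over, rails down under the charger's lips and against the stop, released with the arm clear; I handed the job in at about 17.6 s, and the spare pack, drill and marker were never touched.

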